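Swing the drilling jig round and index the flange to its third stop

TASK

Set up the drilling jig for the next hole: first swing the turntable anticlockwise by its steel hand post until it drops into its working detent (yellow stripe at the yellow mark), leaving the black knob at home meanwhile. Then grip the knob and turn it clockwise three clicks from home, to the third stop and at no time as far as the fourth, with the table still in its detent. Finish while still gripping the knob there, holding it at the third stop ready for drilling, and leave the other things on the bench where they are.

Things in the scene. Friction and masses are not known exactly. Their poses are not given: they have to be found in the camera images.
- station: drilling jig: dark steel base plate 300 x 440 x 12 mm, fixed to the bench, carrying a round turntable (below). Origin at the centre of the plate's underside, x across its 300 mm side, z up
- table_axis (a point): point on the turntable's vertical axis, at the height of the aluminium disc's upper face (40 mm above the bench). The disc is 256 mm across; it carries the hand post and the blue indexing head (116 mm across, top 70 mm above the bench)
- turntable (a joint): turntable angle in rad, growing anticlockwise seen from above, between hard stops 0 and 1.75; starts between 0 and 0.5 and stays where left (friction 0.15 N m). Its one detent, the working position, is at 1.40: a sprung plunger drops between two pins. From about 1.23 it must be pushed over a pin (5 to 10 N at the post); beyond about 1.33 it centres itself at 1.40, and resists past it
- work_mark (a point): yellow mark on the base plate beside the disc; in the working detent the yellow stripe on the disc, just outside the post, points straight at it
- swing_post: upright round steel hand post fixed to the turntable, 16 mm diameter (a collar 26 mm across at its lowest 6 mm), standing 62 mm up from the disc (its top is 102 mm above the bench), 105 mm from the turntable's axis. Origin at the centre of its foot on the disc, z up; it turns with the table
- post_grip (a point): point on the hand post's axis where to grip it, 46 mm above the disc, 16 mm below its top
- index_spindle (a joint): angle of the spindle (knob and flange together) in rad, growing clockwise seen from above. 0 is the home stop (hard end), where it starts; click stops every 24 degrees: first 0.419, second 0.838, third 1.257, fourth 1.676, fifth 2.094 (hard end). Between stops up to 0.08 N m must be overcome; let go, it snaps into the nearest stop
- knob_bar: black bar knob on top of the spindle, 44 mm long (its x), 14 mm wide (its y), 40 mm tall, red stripe on the +x half of its top. Origin at the centre of its underside, on the spindle's vertical axis, 62 mm from the turntable's axis, across from the post; underside 88 mm, top 128 mm above the bench. Below it: a hub 32 mm across, 8 mm tall, on the flange
- pointer (a point): outer end of the red pointer line on the steel flange (80 mm across, 9 mm thick, turning with the knob), along the knob's +x, 40 mm from the spindle axis. On the blue head round the flange lie six tick marks: green at home, white at stops one to five, clockwise; the pointer shows the stop
- knob_grip (a point): point on the knob's axis where to grip it across the 14 mm width, 23 mm above the bar's underside, 17 mm below its top
- spare_flange: spare steel flange: a loose ring 80 mm across, 9 mm thick with a 24 mm hole, lying on the jig's base plate; origin at the centre of its underside
- wrench: loose steel wrench lying on the bench; origin at its middle, underside
- screwdriver: loose screwdriver lying on the bench; origin at its middle, underside
- spray_can: loose red spray can, 58 mm across, 160 mm tall, standing; origin at the centre of its underside
- tape_roll: loose yellow roll of tape, 90 mm across, 45 mm tall, lying flat; origin at the centre of its underside
- grinder: loose green angle grinder, about 250 mm long, lying on the bench; origin on its underside
- hammer: loose hammer lying on the bench; origin on its underside

How it is judged (in metres and radians):
On the way, in this order (a step that is already met when the one before it is completed fails the run):
1. the turntable sits in its working detent while the knob is still at home (value of joint turntable between 1.34 and 1.46 rad and velocity of joint turntable between -0.1 and 0.1 rad/s and value of joint index_spindle below 0.2 rad), for 0.3 s.
2. the knob is at the third stop, gripped by the fingers, the table still in its detent (value of joint turntable between 1.34 and 1.46 rad and value of joint index_spindle between 1.14664 and 1.36664 rad and contact force between the fingers and knob_bar above 3 N), for 0.3 s.
At the end, for the whole second after the job is handed in: Through the last second the turntable is within 0.06 rad of its detent (1.40), the spindle within 0.11 rad (6 degrees) of the third stop (1.257) and still, and the fingers press on the knob with more than 3 N and do not touch the hand post (all of step 2 and contact force between the fingers and swing_post below 0.5 N and velocity of joint index_spindle between -0.1 and 0.1 rad/s); the arm keeps its last pose, push and grip.
It fails at once if the knob is turned on to the fourth stop (beyond 1.6 rad) (value of joint index_spindle above 1.6 rad).
It fails at once if a bystander is moved more than 40 mm (distance of any of spare_flange, wrench, screwdriver, spray_can, tape_roll, grinder, hammer from where it was at the start of the episode above 0.04 m).
It also fails if it takes over 50 s, if anything falls off the work surface, if the arm or the gripper's body presses on something with over 40 N, if the wrist force passes 120 N, or if a joint passes its speed limit or range.

ROBOT

A 6-joint arm with a two-finger parallel gripper is mounted at the origin on the work surface. World frame = base frame: x ahead of the robot, y to its left, z up, the work surface at z = 0. Lengths are in mm, angles in rad, forces in N, time in s.
With the tool pointing down it reaches from about 275 to 750 mm from the base axis. Payload 10.2 kg.
Tool frame: the origin (TCP) lies between the finger pads; the fingertips stand 11 mm ahead of it and the grasp point (between the pads) lies 8 mm behind it (ctrl.nose_length is the distance from the TCP to the fingertips, in mm); x points along the fingers, y is the direction in which the jaws open and shut, and the axes are right-handed (so a half turn about x gives the same grasp; the last joint's range is limited). The gripper opens to 85 mm and grips with 20 to 120 N. Pads are 22 mm wide; open, the fingers measure 114 mm over their backs; the gripper's body (76 mm by 85 mm) begins 54 mm behind the grasp point. The pads swing forward as they close: fully open they stand 13 mm farther back than shut.
Start: joints at [0.999, 0.313, 1.498, -0, 1.331, -0.223], TCP at [179.442, 493.388, 242.294] pointing down, gripper open.
Joint ranges: [-2.94, 2.94], [-0.97, 2.17], [0.19, 2.56], [-1.23, 4.37], [0.02, 3.11], [-2.88, 2.88]. Speed limits (rad/s): [2.39, 2.39, 3.01, 3.14, 3.14, 3.14].

INTERFACE

Orientations are given as a unit quaternion [w, x, y, z].
In Python, from rig import ctrl, capture, ticket gives the robot as it stands.
- The arm moves only by the tool step_arm, never from a script. Its argument "commands" is a list of rows, each a list of 2 entries, a list of its own where there are three numbers: the shift along the world's x, y, z normalised to -1 to 1, where 1 is 0.04 m, then the turn about the world's z normalised to -1 to 1, where 1 is 180 degrees. A call has 1 to 5 rows; each row shifts and turns the commanded pose from where the row before left it; what a row does not reach is not made up. A row lasts 1/10 s, in which the tool goes at most 50 mm and 8.59 degrees, less where a joint would pass 70% of its speed; a pose out of reach is approached as far as the arm can. A call with a number of a shift or a turn outside -1 to 1 is refused whole. A call with a gripper value outside its range is refused whole. "gripper" is the closure, from -1 (fully open) to 1 (shut), so that 0 is half open, set as the call begins (left out, the last holds). The fingers move at their own pace and stop on an object; "force" is the grip in N (left out, the last holds). Time passes only in rows, so rows that do not move let the fingers close. It gives the time, the measured TCP pose, the force and the opening at its end, in the units of the state.
- ctrl.sense(): the state, without advancing time (a new reading comes with each control period).
- capture(name): name is "side" or "top" or "wrist"; returns a dict with "image" (480x640x3 uint8, blue, green, red), "fov_y" (degrees; the focal length in pixels is half the picture's height over the tangent of half this angle, whatever the lens; pixels are square), "cx", "cy" (the principal point, pixels), "origin" and "orientation" of the camera in the world. Camera axes: x right, y down, z forward; pixel columns grow to the right and rows downward; lengths in mm; the calibration is good to about 2 mm. A picture is of the moment at which its call begins. There is no depth.
- ticket.finish_job(): hands the job in, once; it reports no verdict.
The state is a dict: "time_s": time; "joints": joint angles; "dq": joint speeds; "tau": joint torques, N m; "eef_pos": TCP position; "ee_rot": TCP orientation; "force": force on the tool from outside, world axes, zero at the start; "wrist_torque": the same for the moment, N m; "grip_width": opening from 0.0 (shut) to 1.0 (fully open).
Only numpy, scipy, OpenCV 4.12 (cv2) and the standard library are available. Lean on these libraries where they do the work, as an engineer would, in place of code of your own. Each camera call takes 0.05 s, during which the arm holds its last target.

## Working session

There is one attempt and no reset: what is moved stays moved. The work goes in short steps, Python scripts to look and compute and a tool call to move; the robot and the scene stay as the last step left them, time stands still between calls to the robot, and variables do not carry over. Pictures are saved under pics/ and viewed, and the job is handed in when it is done.

Besides the shell and the picture viewer there is one more tool, called after "Request:" as name(argument=value, ...) on one line, values as JSON. step_arm: Moves the arm, as the interface text tells. Its arguments: {"type":"object","properties":{"commands":{"type":"array","items":{"type":"array"}},"gripper":{"type":"number"},"force":{"type":"number"}},"required":["commands"]}

```bash
mkdir -p pics; ls; cat > h.py <<'E'
import cv2,numpy as np,json
from rig import ctrl,capture,ticket
from scipy.spatial.transform import Rotation as R
def snap(name,tag):
    c=capture(name); cv2.imwrite(f'pics/{tag}.png',c['image'])
    d={k:(np.array(v).tolist() if not isinstance(v,(int,float)) else v) for k,v in c.items() if k!='image'}
    json.dump(d,open(f'pics/{tag}.json','w')); return c
def load(tag): return json.load(open(f'pics/{tag}.json'))
def cam(d):
    f=240/np.tan(np.radians(d['fov_y']/2)); q=d['orientation']
    return f,R.from_quat([q[1],q[2],q[3],q[0]]).as_matrix(),np.array(d['origin'])
def pix2z(d,u,v,z):
    f,M,o=cam(d); r=M@np.array([(u-d['cx'])/f,(v-d['cy'])/f,1]); return o+r*(z-o[2])/r[2]
def proj(d,p):
    f,M,o=cam(d); c=M.T@(np.array(p,float)-o); return d['cx']+f*c[0]/c[2],d['cy']+f*c[1]/c[2]
E
python3 - <<'E'
from h import *
for n in ['side','top','wrist']:
    c=snap(n,n+'0'); print(load(n+'0'))
print(ctrl.sense(),ctrl.nose_length)
E
```

```text
pics
{'fov_y': 53.37843482715492, 'cx': 315.44409109814023, 'cy': 240.98334906338954, 'origin': [201.813639066051, 1243.7512463038795, 1206.067901931451], 'orientation': [0.051823921929746365, -0.12534038083018287, 0.9026115460558083, -0.4085296402660496]}
{'fov_y': 53.51830720950079, 'cx': 319.85588247901796, 'cy': 233.10771709545517, 'origin': [452.3441676860811, -0.8007405946779474, 1535.6569370740208], 'orientation': [0.020373168701925348, -0.7042683022952456, 0.7093619577291639, -0.019917462334926046]}
{'fov_y': 58.58564504576536, 'cx': 313.00191883906774, 'cy': 234.3671495172451, 'origin': [104.58859120259719, 519.8294520853755, 373.76047430833523], 'orientation': [0.12924147542909528, 0.8088561846803893, 0.566446307873627, 0.0904814557217701]}
{'time_s': 0.15, 'joints': array([ 9.98571483e-01,  3.13330124e-01,  1.49824536e+00, -9.20815754e-06,
        1.33102251e+00, -2.23394531e-01]), 'dq': array([ 0.00128557, -0.00086612, -0.00173247,  0.00160407,  0.00164556,
        0.00174631]), 'tau': array([ 2.42842834e-03, -4.12367749e+01, -2.59794170e+01, -1.50838760e-04,
        3.21562504e-03, -7.04903314e-06]), 'eef_pos': array([179.35348869, 493.21903624, 241.86858868]), 'ee_rot': array([ 0.69624396,  0.1223761 ,  0.69651353, -0.12303392]), 'force': array([-0.73543094, -0.00764995,  0.67835163]), 'wrist_torque': array([-0.03783352,  0.00043934, -0.00552823]), 'grip_width': 1.0002485384559394} 11.0
```

View pics/top0.png

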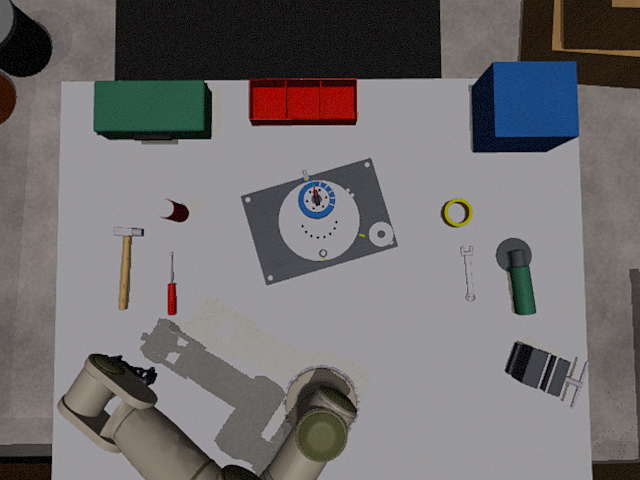

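View pics/side0.png

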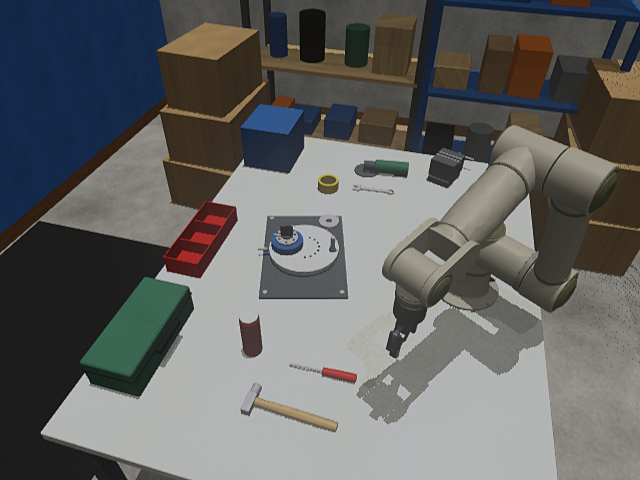

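View pics/wrist0.png

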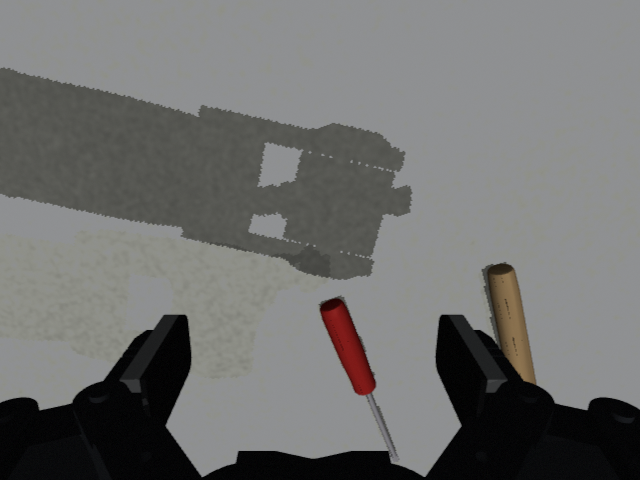

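The top view shows the jig at about (320,220), the post at about (323,253), the knob at about (317,198) and the yellow mark at about (361,235). I'll enlarge it.

```bash
python3 - <<'E'
from h import *
im=cv2.imread('pics/top0.png')[150:290,235:405]
cv2.imwrite('pics/z0.png',cv2.resize(im,None,fx=4.5,fy=4,interpolation=cv2.INTER_CUBIC)[:, :])
im=cv2.imread('pics/side0.png')[205:305,250:360]
cv2.imwrite('pics/z1.png',cv2.resize(im,None,fx=6,fy=6,interpolation=cv2.INTER_CUBIC))
E
```

```text
(no output)
```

View pics/z0.png

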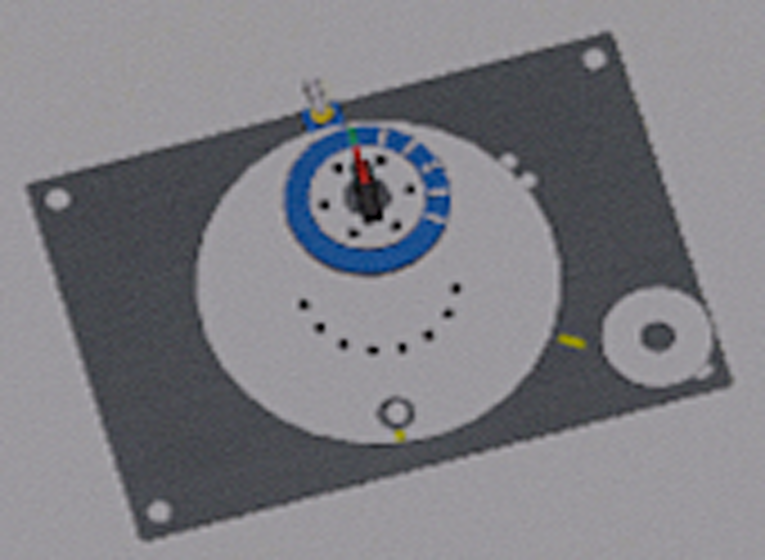

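View pics/z1.png

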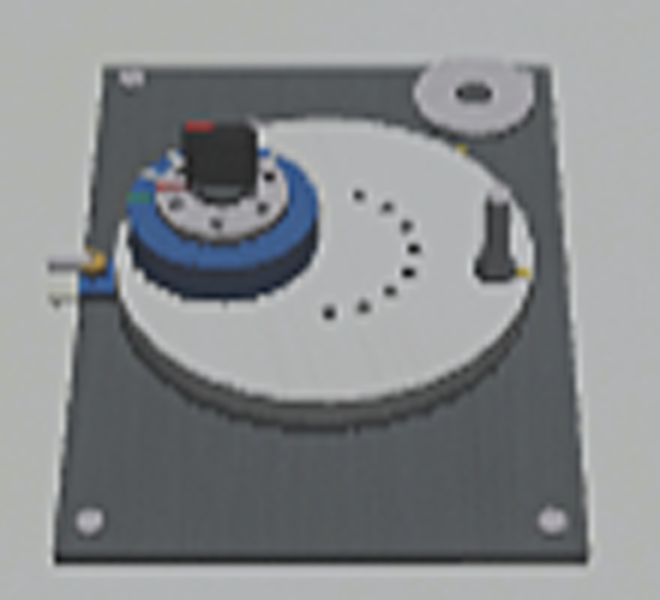

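```bash
python3 - <<'E'
from h import *
d=load('top0')
g=lambda X,Y,z:pix2z(d,235+X/4.5,150+Y/4,z)
im=cv2.imread('pics/top0.png')
C=g(378.5,281.5,40);P=g(396,412,102);S=g(400,435,40);M=g(571,341,12);K=g(370,192,128);H=g(368,200,70)
print('C',C,'\nP',P,'S',S,'M',M,'K',K,'headc',H)
for n,p in dict(P=P,S=S,M=M,K=K,H=H).items():
    v=(p-C)[:2];print(n,np.hypot(*v),np.degrees(np.arctan2(v[1],v[0])))
# disc diameters
print(np.hypot(*(g(195,281,40)-g(562,281,40))[:2]),np.hypot(*(g(378,120,40)-g(378,443,40))[:2]))
# stripe tip of knob and red
print(g(350,130,70),g(365,150,97))
cor=[g(28,186,12),g(612,32,12),g(733,382,12),g(145,540,12)]
print(np.mean(cor,0)); print([np.linalg.norm(cor[i]-cor[(i+1)%4]) for i in range(4)])
ax=(cor[0]-cor[3])[:2]; print(np.degrees(np.arctan2(ax[1],ax[0])))
print(g(657,337,21))
ds=load('side0')
for n,p in dict(P=[*P[:2],102],C=C,M=M,K=[*K[:2],128]).items(): 
    u,v=proj(ds,p);print(n,(u-250)*6,(v-205)*6)
E
```

```text
C [577.89158265   1.91582851  40.        ] 
P [474.09912714  -9.20267995 102.        ] S [456.99151279 -12.21885711  40.        ] M [ 531.4183627  -134.80872417   12.        ] K [637.31597014   6.90137658 128.        ] headc [638.71796823   8.63777554  70.        ]
P 104.38627807300924 -173.885648948833
S 121.72352373033537 -173.33169974939435
M 144.40693708994863 -108.77310173545439
K 59.63315788145761 4.7957325486259315
H 61.19668091743973 6.3061899376203625
257.09283344608974 255.3587676697198
[693.41865661  20.67830876  70.        ] [673.56482587  10.23258839  97.        ]
[578.3080435    1.02708526  12.        ]
[np.float64(437.07739441198396), np.float64(295.42031403776406), np.float64(436.10436592784134), np.float64(296.36732945979674)]
16.364610001248003
[ 533.70205454 -194.95129353   21.        ]
P 501.95977252944056 187.3369093759257
C 328.6095461115401 244.87094971762815
M 457.98471977511485 154.67872066422797
K 228.97312275690035 120.91437235583533
```

```bash
cat >> h.py <<'E'
def st():
    s=ctrl.sense(); q=s['ee_rot']; M=R.from_quat([q[1],q[2],q[3],q[0]]).as_matrix()
    print('t',round(s['time_s'],2),'pos',s['eef_pos'].round(1),'jawaz',round(np.degrees(np.arctan2(M[1,1],M[0,1])),1),'xax',M[:,0].round(3),'F',s['force'].round(1),'T',s['wrist_torque'].round(2),'w',round(s['grip_width'],3),'j',s['joints'].round(2)); return s
E
python3 -c "
from h import *
st()"
```

```text
t 0.15 pos [179.4 493.2 241.9] jawaz 70.0 xax [-0.001 -0.001 -1.   ] F [-0.7 -0.   0.7] T [-0.04  0.   -0.01] w 1.0 j [ 1.    0.31  1.5  -0.    1.33 -0.22]
```

Request:
step_arm(commands=[[[0.5,-0.8,0],-0.047],[[0.5,-0.8,0],-0.047],[[0.5,-0.8,0],-0.047],[[0.5,-0.8,0],-0.047],[[0.5,-0.8,0],-0.047]], gripper=-1)

```text
time_s: 0.65
eef_pos: [279.9, 332.0, 242.2]
ee_rot: [0.604, 0.367, 0.604, -0.367]
force: [0.3, 0.1, -0.4]
grip_width: 0.996
```

Request:
step_arm(commands=[[[0.5,-0.8,0],-0.047],[[0.5,-0.8,0],-0.047],[[0.5,-0.8,0],-0.047],[[0.5,-0.8,0],-0.047],[[0.5,-0.8,0],-0.047]])

```text
time_s: 1.15
eef_pos: [379.9, 171.9, 242.3]
ee_rot: [-0.431, -0.561, -0.431, 0.561]
force: [0.6, 0.5, -0.1]
grip_width: 1.002
```

```bash
python3 -c "
from h import *
st()"
```

```text
t 1.15 pos [379.9 171.9 242.3] jawaz -14.9 xax [-0.  0. -1.] F [ 0.6  0.5 -0.1] T [0.02 0.01 0.01] w 1.002 j [0.14 0.07 1.79 0.   1.28 0.4 ]
```

Request:
step_arm(commands=[[[0.3,-0.6,-0.2],-0.0475],[[0.3,-0.6,-0.2],-0.0475],[[0.3,-0.6,-0.2],-0.0475],[[0.3,-0.6,-0.2],-0.0475],[[0.3,-0.6,-0.2],-0.0475]])

```text
time_s: 1.65
eef_pos: [439.7, 52.3, 201.9]
ee_rot: [-0.197, -0.679, -0.197, 0.679]
force: [0.9, 0.2, 0.2]
grip_width: 1.003
```

Request:
step_arm(commands=[[[0.3,-0.5,-0.2],-0.0475],[[0.3,-0.5,-0.2],-0.0475],[[0.25,-0.5,-0.2],-0.0475],[[0,0,0],0],[[0,0,0],0]])

```text
time_s: 2.15
eef_pos: [473.2, -6.5, 178.1]
ee_rot: [-0.044, -0.705, -0.044, 0.706]
force: [-0.7, 1.1, 0.6]
grip_width: 0.999
```

```bash
python3 -c "
from h import *
st()
snap('wrist','w1');snap('side','s1')
d=load('w1');print(proj(d,[474.1,-9.2,102]),proj(d,[474.1,-9.2,40]))
"
```

```text
t 2.15 pos [473.2  -6.5 178.1] jawaz -82.9 xax [-0.001  0.    -1.   ] F [-0.7  1.1  0.6] T [ 0.    0.07 -0.  ] w 0.999 j [-0.26  0.26  1.74  0.    1.14  1.18]
(np.float64(317.1187729958938), np.float64(255.34824223758065)) (np.float64(316.3397934309916), np.float64(221.72401107462142))
```

View pics/w1.png

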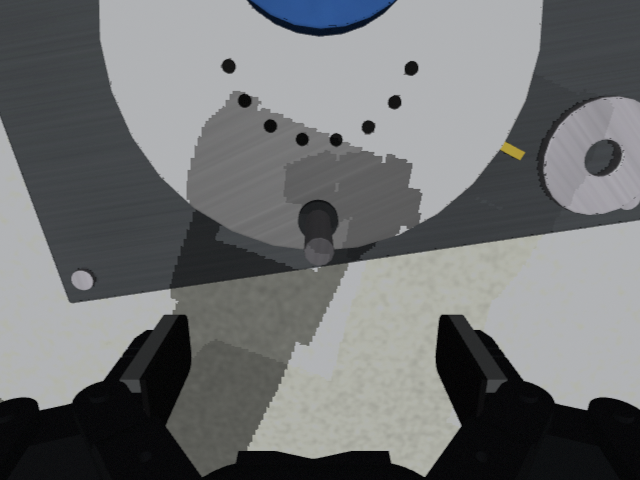

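```bash
python3 -c "
from h import *
d=load('w1')
P=pix2z(d,319,250,102);B=pix2z(d,318,219,40);M=pix2z(d,513,151,12);print(P,B,M)
C=np.array([577.9,1.9])
for p in(P,B,M):
  v=p[:2]-C;print(np.hypot(*v),np.degrees(np.arctan2(v[1],v[0]))%360)
"
```

```text
[477.15478435  -9.79185468 102.        ] [476.08160866 -10.04638214  40.        ] [ 533.05083049 -138.3929377    12.        ]
101.42138799323233 186.61977361024668
102.51683208884981 186.69193482990582
147.28732590997066 252.271841742454
```

Request:
step_arm(commands=[[[0.05,-0.08,-0.7],0],[[0,0,-0.7],0],[[0,0,-0.6],0],[[0,0,-0.5],0],[[0,0,0],0]])

```text
time_s: 2.75
eef_pos: [474.1, -8.9, 76.8]
ee_rot: [-0.043, -0.704, -0.044, 0.707]
force: [0.3, -1.3, 1.6]
grip_width: 1.001
```

Request:
step_arm(commands=[[[0,0,0],0],[[0,0,0],0],[[0,0,0],0],[[0,0,0],0],[[0,0,0],0]], gripper=0.55, force=30)

```text
time_s: 3.25
eef_pos: [475.6, -9.9, 78.6]
ee_rot: [0.043, 0.706, 0.043, -0.706]
force: [-0.3, 0.3, -0.4]
grip_width: 0.225
```

```bash
python3 -c "
from h import *
st()
snap('wrist','w2')
C=np.array([578.3,1.6])
for a in range(0,80,5):
  t=np.radians(186.4+a);print(a,(C+105*np.array([np.cos(t),np.sin(t)])).round(1))
"
```

```text
t 3.25 pos [475.6  -9.9  78.6] jawaz -83.0 xax [ 0.001 -0.    -1.   ] F [-0.3  0.3 -0.4] T [0.   0.04 0.05] w 0.225 j [-0.27  0.41  1.84  0.    0.89  1.18]
0 [474.  -10.1]
5 [475.4 -19.2]
10 [477.6 -28. ]
15 [480.5 -36.7]
20 [484.3 -45.1]
25 [488.7 -53.1]
30 [493.8 -60.7]
35 [499.5 -67.8]
40 [505.9 -74.4]
45 [512.8 -80.5]
50 [520.2 -85.9]
55 [528.  -90.6]
60 [536.3 -94.6]
65 [544.8 -97.9]
70 [ 553.6 -100.5]
75 [ 562.6 -102.2]
```

View pics/w2.png

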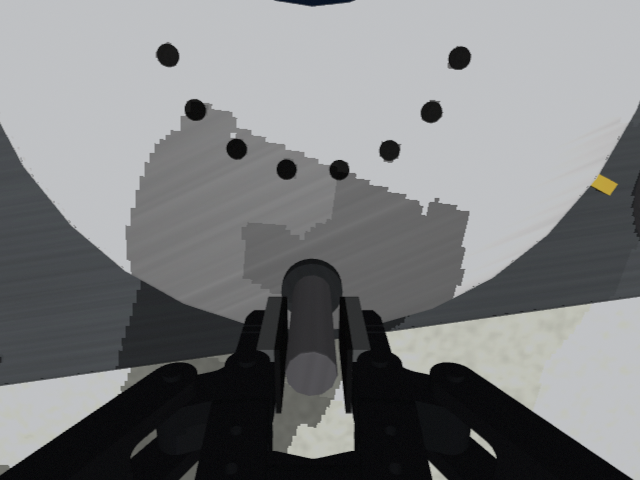

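Request:
step_arm(commands=[[[0.03,-0.23,0],0.028],[[0.055,-0.22,0],0.028],[[0.07,-0.22,0],0.028],[[0.095,-0.21,0],0.028],[[0.11,-0.2,0],0.028]])

```text
time_s: 3.8
eef_pos: [489.9, -53.0, 78.4]
ee_rot: [0.197, 0.679, 0.198, -0.679]
force: [-0.1, 2.9, 0.5]
grip_width: 0.224
```

Request:
step_arm(commands=[[[0.13,-0.19,0],0.028],[[0.14,-0.18,0],0.028],[[0.16,-0.165,0],0.028],[[0.17,-0.15,0],0.028],[[0,0,0],0]])

```text
time_s: 4.3
eef_pos: [514.3, -80.9, 78.3]
ee_rot: [0.312, 0.635, 0.312, -0.634]
force: [-0.5, -0.8, 0.0]
grip_width: 0.225
```

```bash
python3 -c "
from h import *
st()
snap('wrist','w3');snap('top','t3')
im=cv2.imread('pics/t3.png')[150:290,235:405]
cv2.imwrite('pics/z3.png',cv2.resize(im,None,fx=4,fy=4,interpolation=cv2.INTER_CUBIC))
"
```

```text
t 4.3 pos [514.3 -80.9  78.3] jawaz -37.6 xax [ 0.001 -0.    -1.   ] F [-0.5 -0.8  0. ] T [-0.02  0.04 -0.04] w 0.225 j [-0.38  0.49  1.7  -0.    0.94  0.28]
```

View pics/w3.png

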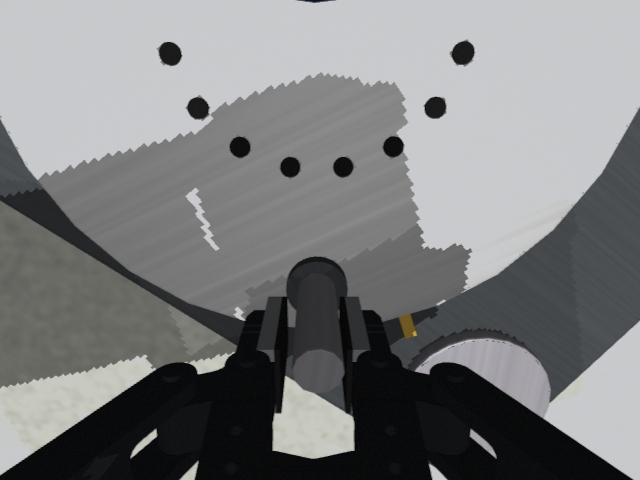

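View pics/z3.png

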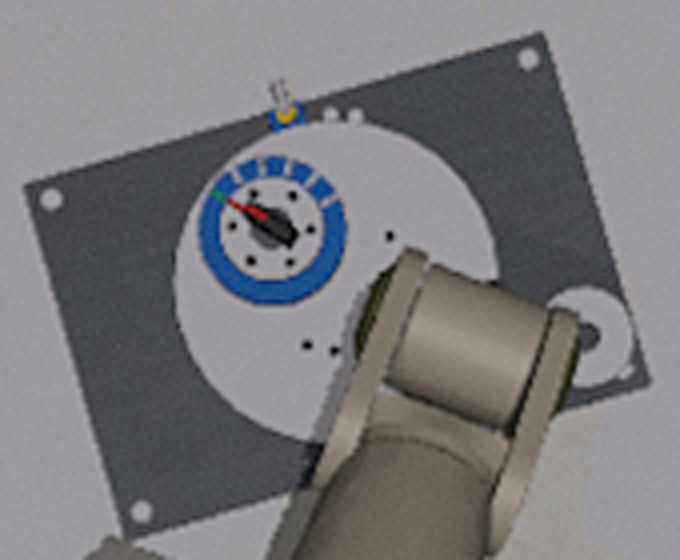

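Request:
step_arm(commands=[[[0.093,-0.068,0],0.014],[[0.093,-0.068,0],0.014],[[0.098,-0.06,0],0.014],[[0.098,-0.06,0],0.014],[[0.1,-0.05,0],0.014]])

```text
time_s: 4.9
eef_pos: [532.6, -92.2, 78.2]
ee_rot: [-0.379, -0.596, -0.38, 0.597]
force: [-2.1, 1.2, 0.9]
grip_width: 0.223
```

Request:
step_arm(commands=[[[0.1,-0.05,0],0.014],[[0.07,-0.03,0],0.01],[[0.07,-0.03,0],0.01],[[0.07,-0.025,0],0.008],[[0,0,0],0]])

```text
time_s: 5.4
eef_pos: [545.6, -98.0, 78.3]
ee_rot: [0.418, 0.57, 0.418, -0.57]
force: [0.4, 0.4, -0.3]
grip_width: 0.228
```

```bash
python3 -c "
from h import *
st()
snap('wrist','w4');snap('top','t4')
im=cv2.imread('pics/t4.png')[150:290,235:405]
cv2.imwrite('pics/z4.png',cv2.resize(im,None,fx=4,fy=4,interpolation=cv2.INTER_CUBIC))
"
```

```text
t 5.4 pos [545.6 -98.   78.3] jawaz -17.5 xax [ 0. -0. -1.] F [ 0.4  0.4 -0.3] T [0.09 0.02 0.02] w 0.228 j [-0.39  0.56  1.6  -0.    0.99 -0.08]
```

View pics/w4.png

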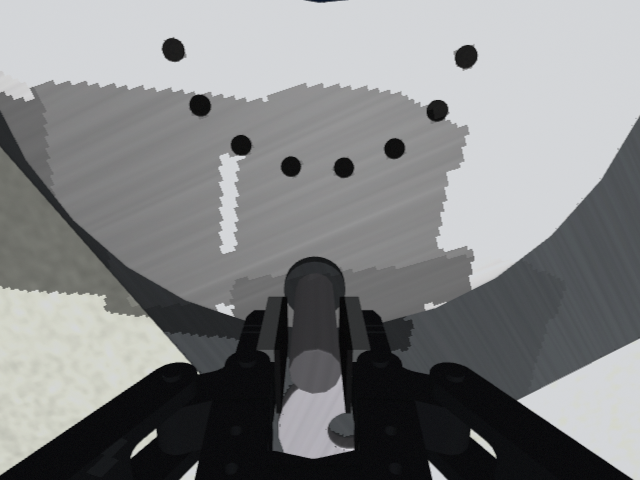

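View pics/z4.png

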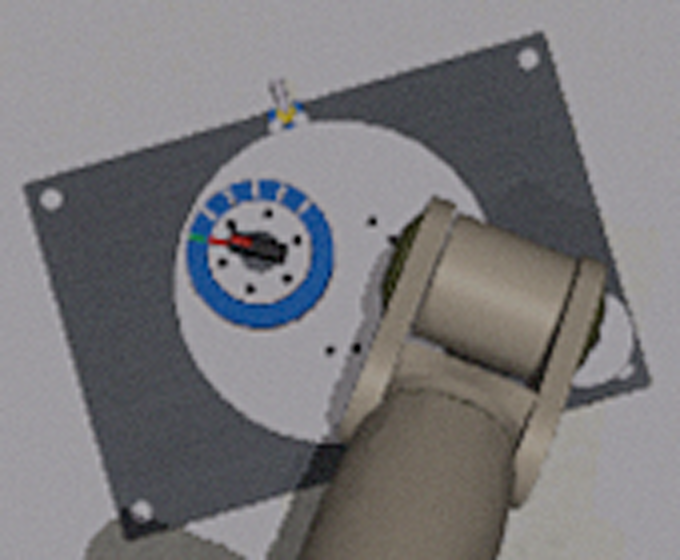

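The plunger (z4 at about (285,115)) sits between the two pins, and the red pointer is still on the green tick. I'll release the post and rise.

Request:
step_arm(commands=[[[0,0,0],0],[[0,0,0],0],[[0,0,0],0],[[0,0,0],0],[[0,0,0],0]], gripper=-0.2)

```text
time_s: 6.0
eef_pos: [545.5, -98.1, 78.3]
ee_rot: [-0.418, -0.57, -0.418, 0.57]
force: [-0.7, -0.3, -0.1]
grip_width: 0.595
```

Request:
step_arm(commands=[[[0,0,0.5],0],[[0,0,1],0],[[0,0,1],0],[[0,0,0.5],0],[[0,0.5,0.5],0]], gripper=-0.2)

```text
time_s: 6.5
eef_pos: [545.6, -79.3, 219.7]
ee_rot: [0.418, 0.571, 0.417, -0.57]
force: [0.4, 0.6, -0.4]
grip_width: 0.596
```

Request:
step_arm(commands=[[[0.2,0.7,0.3],0],[[0.3,0.7,0],0],[[0.3,0.5,0],0],[[0.2,0.2,0],0],[[0,0,0],0]], gripper=-0.2)

```text
time_s: 7.0
eef_pos: [586.0, 6.4, 230.0]
ee_rot: [-0.419, -0.57, -0.419, 0.57]
force: [0.2, 0.0, -0.4]
grip_width: 0.6
```

```bash
python3 -c "
from h import *
st()
snap('wrist','w5');snap('side','s5');snap('top','t5')
im=cv2.imread('pics/t5.png')[150:290,235:405]
cv2.imwrite('pics/z5.png',cv2.resize(im,None,fx=4,fy=4,interpolation=cv2.INTER_CUBIC))
"
```

```text
t 7.0 pos [586.    6.4 230. ] jawaz -17.4 xax [-0. -0. -1.] F [ 0.2  0.  -0.4] T [ 0.01 -0.04  0.01] w 0.6 j [-0.19  0.46  1.32 -0.    1.36  0.11]
```

View pics/w5.png

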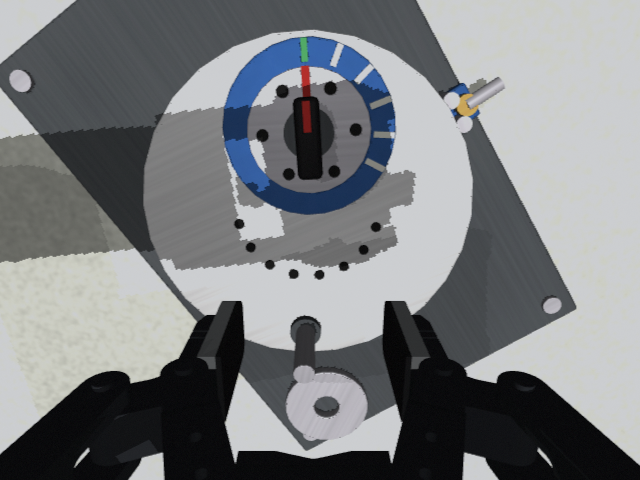

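View pics/z5.png

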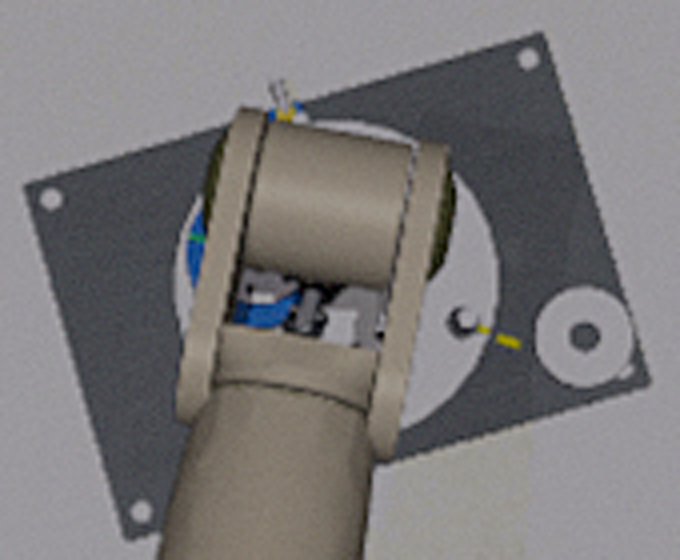

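```bash
python3 -c "
from h import *
im=cv2.imread('pics/w5.png')[25:215,215:405]
im=cv2.convertScaleAbs(im,alpha=1.6,beta=20)
cv2.imwrite('pics/z5w.png',cv2.resize(im,None,fx=3.1,fy=3.1,interpolation=cv2.INTER_CUBIC))
"
```

```text
(no output)
```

View pics/z5w.png

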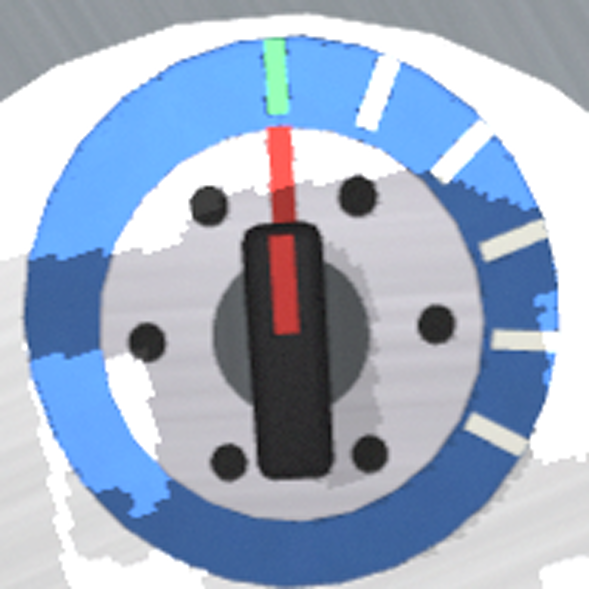

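```bash
python3 -c "
from h import *
d=load('w5')
g=lambda X,Y,z:pix2z(d,215+X/3.1,25+Y/3.1,z)
F=g(292.5,324.5,80);T=g(278,127,80);print(F,T,np.linalg.norm(T-F),np.degrees(np.arctan2(*(T-F)[:2][::-1])))
a=g(281,225,128);b=g(287,333,128);a2=g(282,237,128);print('top',a,b,np.linalg.norm(a-b),np.degrees(np.arctan2(*(a2-b)[:2][::-1])))
P=pix2z(d,304,373,102);M=pix2z(d,305,329,40);print(P,M)
H=g(291,311,70);print('head',H)
t=np.radians(75);
print([ (np.array(proj(d,[*(F[:2]),z]))-[215,25])*3.1 for z in (80,128)])
"
```

```text
[601.59868796  62.17883944  80.        ] [610.35059426  99.37801716  80.        ] 38.214849033529724 76.76070807115289
top [606.07747207  81.61289049 128.        ] [601.67882622  64.43824041 128.        ] 17.728978840478852 75.43129776174179
[547.54838449 -96.55810033 102.        ] [546.95351645 -97.34450946  40.        ]
head [601.84585175  64.25945274  70.        ]
[array([292.5, 324.5]), array([290.5207244 , 345.94034529])]
```

Request:
step_arm(commands=[[[0.15,0.6,-0.3],0.021],[[0.15,0.6,-0.4],0],[[0.04,0.17,-0.5],0],[[0,0,-0.4],0],[[0,0,0],0]])

```text
time_s: 7.65
eef_pos: [598.0, 60.0, 164.2]
ee_rot: [-0.436, -0.555, -0.438, 0.557]
force: [0.4, -0.2, 0.6]
grip_width: 0.598
```

```bash
python3 -c "
from h import *
st()
snap('wrist','w6')
d=load('w6');print(proj(d,[599.5,61.3,128]),proj(d,[599.5,61.3,80]))
"
```

```text
t 7.65 pos [598.   60.  164.2] jawaz -13.7 xax [-0.004  0.    -1.   ] F [ 0.4 -0.2  0.6] T [0.01 0.09 0.04] w 0.598 j [-0.09  0.55  1.36 -0.    1.24  0.15]
(np.float64(314.9721998737225), np.float64(284.38528756932095)) (np.float64(314.83410920143325), np.float64(246.6652264134635))
```

View pics/w6.png

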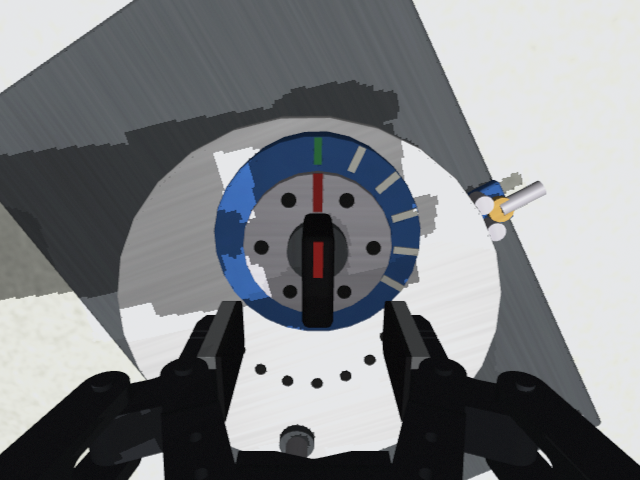

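Request:
step_arm(commands=[[[0,0,-0.4],0],[[0,0,-0.5],0],[[0,0,-0.4],0],[[0,0,-0.17],0],[[0,0,0],0]])

```text
time_s: 8.2
eef_pos: [599.2, 60.2, 107.8]
ee_rot: [-0.437, -0.556, -0.437, 0.556]
force: [0.3, -0.0, 0.7]
grip_width: 0.601
```

Request:
step_arm(commands=[[[0,0,0],0],[[0,0,0],0],[[0,0,0],0],[[0,0,0],0],[[0,0,0],0]], gripper=1, force=30)

```text
time_s: 8.7
eef_pos: [599.9, 60.6, 108.6]
ee_rot: [0.437, 0.557, 0.436, -0.555]
force: [2.1, -0.3, 6.8]
grip_width: 0.157
```

Request:
step_arm(commands=[[[0,0,0],0],[[0,0,0],0],[[0,0,0],0]])

```text
time_s: 9.0
eef_pos: [599.9, 60.6, 108.6]
ee_rot: [0.437, 0.557, 0.436, -0.555]
force: [1.5, -0.7, 5.9]
grip_width: 0.161
```

```bash
python3 -c "
from h import *
st()
snap('wrist','w7')
"
```

```text
t 9.0 pos [599.9  60.6 108.6] jawaz -13.7 xax [ 0.002 -0.    -1.   ] F [ 1.5 -0.7  5.9] T [-0.12 -0.07 -0.09] w 0.161 j [-0.09  0.61  1.42 -0.    1.12  0.15]
```

View pics/w7.png

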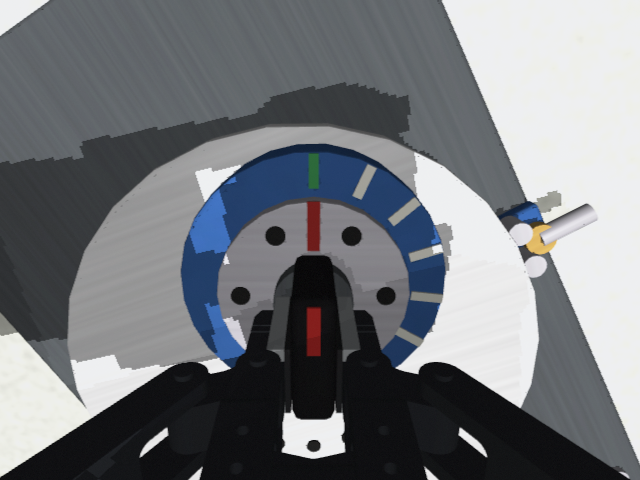

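Request:
step_arm(commands=[[[0,0,0],-0.02],[[0,0,0],-0.03],[[0,0,0],-0.03],[[0,0,0],-0.03],[[0,0,0],-0.03]], force=40)

```text
time_s: 9.55
eef_pos: [599.5, 60.8, 108.6]
ee_rot: [0.304, 0.639, 0.304, -0.638]
force: [-0.2, 0.3, 7.8]
grip_width: 0.155
```

Request:
step_arm(commands=[[[0,0,0],-0.03],[[0,0,0],-0.03],[[0,0,0],-0.03],[[0,0,0],-0.03],[[0,0,0],0]])

```text
time_s: 10.05
eef_pos: [599.3, 61.0, 108.6]
ee_rot: [0.179, 0.684, 0.179, -0.684]
force: [-2.4, 1.1, 8.0]
grip_width: 0.158
```

```bash
python3 -c "
from h import *
st()
snap('wrist','w8')
"
```

```text
t 10.05 pos [599.3  61.  108.6] jawaz -60.6 xax [ 0.001  0.    -1.   ] F [-2.4  1.1  8. ] T [ 0.15  0.34 -0.03] w 0.158 j [-0.09  0.61  1.42  0.    1.12  0.96]
```

View pics/w8.png

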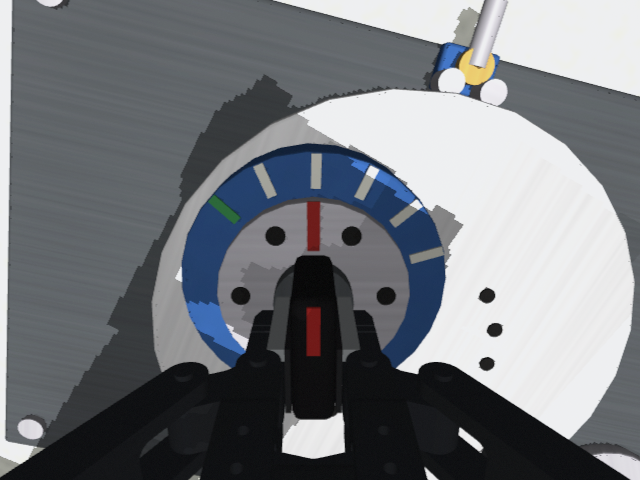

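The pointer is on the second white tick and the plunger is still between the pins. I need about 25° more.

Request:
step_arm(commands=[[[0,0,0],-0.03],[[0,0,0],-0.03],[[0,0,0],-0.03],[[0,0,0],-0.03],[[0,0,0],-0.018]])

```text
time_s: 10.6
eef_pos: [599.2, 61.4, 108.6]
ee_rot: [0.028, 0.707, 0.028, -0.706]
force: [-2.2, 3.3, 9.0]
grip_width: 0.157
```

Request:
step_arm(commands=[[[0,0,0],0],[[0,0,0],0],[[0,0,0],0],[[0,0,0],0],[[0,0,0],0]])

```text
time_s: 11.1
eef_pos: [599.2, 61.4, 108.6]
ee_rot: [0.029, 0.707, 0.029, -0.706]
force: [-0.9, 2.9, 7.8]
grip_width: 0.158
```

```bash
python3 -c "
from h import *
st()
snap('wrist','w9')
"
```

```text
t 11.1 pos [599.2  61.4 108.6] jawaz -85.3 xax [ 0.001  0.001 -1.   ] F [-0.9  2.9  7.8] T [ 0.41  0.38 -0.04] w 0.158 j [-0.09  0.61  1.42  0.    1.12  1.4 ]
```

View pics/w9.png

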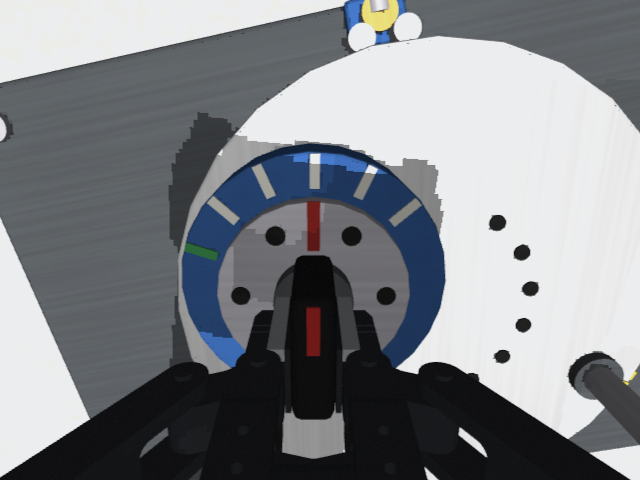

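The pointer is on the third white tick at about (315,170), the plunger is between the pins at about (380,25), and the fingers are well away from the post at (595,370).

```bash
python3 -c "
from h import *
st(); print(ticket.finish_job())"
```

```text
t 11.15 pos [599.2  61.4 108.6] jawaz -85.3 xax [ 0.001  0.001 -1.   ] F [-1.3  2.3  9.2] T [ 0.46  0.4  -0.02] w 0.159 j [-0.09  0.61  1.42  0.    1.12  1.4 ]
the job is handed in; nothing more can be done
None
```

The jig is set up and the job is handed in at about 11 s. The turntable is in its working detent and the gripper is holding the knob at the third stop.

- **Turntable:** I loosely caged the hand post between the fingers and swung the table about 65° anticlockwise. The plunger ended between its two pins, the yellow stripe pointed at the yellow mark, and the knob pointer was still on the green home tick.
- **Knob:** I gripped the knob with 40 N and turned it clockwise about 71.6°; three clicks is 72°. In the last wrist picture the pointer is on the third white tick and the plunger is still between the pins.
- **Final checks:** The opening reads about 13.5 mm against the 14 mm bar. The wrist force is under 10 N and the fingers are well clear of the post. I touched nothing else on the bench.
- **Disagreements:** The wrist and top cameras differed by about 2 mm on the post and knob positions, so I used a value in between. The tool held the knob about 5 mm higher than planned, with about 8 N upward on it, and the grip held.

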